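Sort out the soft spring on the lever spring tester

ROBOT

A 7-joint arm with a two-finger parallel gripper is mounted at the origin on the work surface; the furniture and walls round the work are solid. World frame = base frame: x ahead of the robot, y to its left, z up, the work surface at z = 0. Lengths are in m, angles in rad, forces in N, time in s.
With the tool pointing down it reaches from about 0.4 to 0.85 m from the base axis. Payload 6.9 kg.
Tool frame: the origin (TCP) lies midway between the tips of the shut fingers; the grasp point (between the pads) lies behind it (ctrl.pinch_z is the z of the grasp point in the tool frame, in m); z points along the fingers, y is the line along which they close (so a half turn about z gives the same grasp; the last joint's range is limited). The gripper opens to 85 mm and grips with 20 to 120 N. Pads are 22 mm wide; open, the fingers measure 114 mm over their backs; the gripper's body (76 mm by 85 mm) begins 54 mm behind the grasp point. The pads swing forward as they close: fully open they stand 13 mm farther back than shut.
Start: joints at [1.22, 0.507, -0.238, 1.5, 0.126, 1.149, -0.155], TCP at [0.275, -0.561, 0.201] pointing down, gripper open.
Joint ranges: [-3.08, 3.08], [-0.24, 2.05], [-1.43, 1.35], [0, 2.5], [-1.52, 4.66], [0.17, 1.96], [-2.89, 2.89]. Speed limits (rad/s): [2.39, 2.39, 3.14, 3.14, 3.14, 3.14, 3.14].

INTERFACE

Orientations are given as a unit quaternion [w, x, y, z].
In Python, from station import ctrl, get_state, vision, ticket, models gives the robot as it stands. Calls block until the motion is done:
- ctrl.movep(position, orientation): joint-space move of the TCP to a pose.
- ctrl.movel(position, frame=None, max_speed=0.15): straight line of the TCP; frame=None keeps the orientation; max_speed is the mean speed in m/s.
- ctrl.set_joints(angles): joint-space move.
- ctrl.ungrasp() and ctrl.close_gripper(force=None): open the fingers fully, or close them until they stop; force is the grip in N (None keeps the last).
- ctrl.pause(seconds).
- ctrl.ik(position, orientation): joint angles nearest the present ones, or None.
- get_state(): the state.
- vision.grab_frame(name): name is "side" or "top"; returns (picture, depth): 480x640x3 uint8, blue, green, red; 480x640 float32, m along the optical axis (not along the pixel's ray), 0 where there is no reading.
- vision.camera_info(name): a dict with "mtx" (3x3 intrinsics, pixels), "R" (3x3) and "t" (3): a world point X has camera coordinates R X + t. Camera axes: x right, y down, z forward; pixel columns grow to the right and rows downward; lengths in m; the calibration is good to about 2 mm. A picture is of the moment at which its call begins. camera_info takes no time and is no camera call.
A pose or a line that the arm cannot do raises ctrl.Unreachable and nothing moves.
- ticket.close_job(): hands the job in; it is judged then, once.
Trained networks look in the newest picture that a camera, given by its name, has taken for a name from the list of things; names that differ only in an ending like _2 or _b are one class to them, and where a whole thing is asked for, a point or a joint stands for the part that bears it (a point fixed in the world has none). Each returns a list of dicts, best first, with "p" (0 to 1); they miss things now and then, are a little off and sometimes report something else, mostly with a low value. They report only what shows in the picture. A call takes as long as a camera call. They do not tell look-alikes from the thing itself.
- models.recognise(camera, target): "point" ([column, row] in pixels, amid what is visible of it).
- models.masks_of(camera, target): "mask" (480x640 bool, what is visible of it) and "point" ([column, row] in pixels, amid what is visible of it).
The state is a dict: "time": time; "qpos": joint angles; "qd": joint speeds; "tau": joint torques, N m; "tcp_pos": TCP position; "eef_rot": TCP orientation; "contact_force": force on the tool from outside, world axes, zero at the start; "wrist_torque": the same for the moment, N m; "width": finger opening in m; "gripper_force": force on a finger pad.
Only numpy, scipy, OpenCV 4.12 (cv2) and the standard library are available. Lean on these libraries where they do the work, as an engineer would, in place of code of your own. Each camera call takes 0.05 s, during which the arm holds its last target. There are 200 camera calls.

TASK

Two look-alike coil springs stand on the lever spring tester and one of them has gone soft. Swing the lever down onto the spring on the load plate, press until the lever's pointer is level with the index on the height scale without overshooting it, and hold it there while you read the dial: a sound spring carries the needle past the long limit line at the top, a soft one falls short of it. Then swing the lever fully up again, put the soft spring, whichever of the two that is, into the square scrap bin, and leave the sound one standing on its disc and the other things on the bench where they are.

Things in the scene. Friction and masses are not known exactly. Their poses are not given: they have to be found in the camera images.
- tester: Grey cast bench tester for small springs, fixed, 192 x 232 mm, deck 20 mm high. Origin: on the worktop below the middle of the load plate; own x points away from the robot, own y along the lever from hinge to free end, z up. Hinge axis: along own x at y = -85 mm, 65 mm high, between cheeks 81 mm high. 76 mm dial at x = -59, y = -76 mm, top 93 mm high, facing the robot. Height scale at y = 91 to 109 mm, 104 mm high.
- plate_top (a point): Middle of the load plate's top face, 30 mm above the worktop: a bright steel disc of 46 mm diameter under the lever; it sinks at most 3 mm under load. One spring stands here.
- rest_top (a point): Middle of the rest disc's top face, 30 mm above the worktop: a steel disc of 42 mm diameter behind the load plate, 72 mm along the tester's x. The other spring stands here.
- lever (a joint): Lever angle p, rad: 0 raised almost upright (stop at -0.05), growing as it swings down, 1.5 level, 1.63 lowest. A friction hinge keeps it where it is left, but a squeezed spring pushes it up. The pressing foot under it, 85 mm from the hinge, meets a spring on the load plate at about 1.38 rad and squeezes it by 12 to 16.5 mm at the index (about 5 to 17 N at the barrel). Below 0.1 rad it is clear of a gripper over the plate.
- barrel (a point): Centre of the black cross barrel at the lever's free end: cylinder 26 mm diameter, 34 mm long, axis along the tester's x. Its flat ends can be pinched from above, a finger each side of the 12 mm wide lever; it turns between the fingers. In the tester's frame with a = 1.5 - lever angle: y = -85 + 145 cos(a) - 18 sin(a), z = 65 + 145 sin(a) + 18 cos(a) mm.
- pointer_tip (a point): Tip of the lever's steel pointer, 25 mm beyond the barrel: in the tester's frame z = 65 + 170 sin(a) + 18 cos(a) mm, with a = 1.5 - lever angle.
- index_tip (a point): Tip of the index on the dark clamp on the height scale, facing the pointer tip 3 mm away when that is level with it. It marks the height to press to, 70 to 79 mm above the worktop; set differently each time, held by friction.
- needle (a joint): Angle, rad, of the dial's black needle, clockwise as the robot sees it, proportional to the load on the plate: 0.157 rad per newton. 0 at the lower left (no load), 2.36 straight up at the limit line (15 N), 4.71 at 30 N. At the index a sound spring reads about 18 to 27 N, a soft one 9 to 14 N.
- spring_1_mid (a point): Centre, half-way up, of one steel coil spring: 26 mm outer diameter, 45 mm long, about 90 g, standing on one of the two discs; its z axis is the spring's axis. May be the sound or the soft one, on either disc.
- spring_2_mid (a point): The same for the other coil spring, alike in looks and size.
- scrap_bin: Grey open square bin, fixed: 86 x 86 mm outside, walls and floor 3 mm, 45 mm high, either behind the tester on its hinge side or beyond its free end. Origin: centre of its underside. (The round tub of finger cots in the other place is not it.)
- loupe: Black stand loupe, 41 mm diameter, 36 mm high, a bystander; origin at the centre of its underside. Leave it where it is.
- solder_spool: Spool of solder wire, 56 mm diameter, 45 mm high, a bystander; origin at the centre of its underside. Leave it where it is.
Not all that is in view belongs to the job. What is shaped like the part that bears spring_1_mid but pink or red is not meant.

How it is judged:
By the outcome, as a careful person would: the job done as asked, in the order asked, and still so for the second after the job is handed in, with the robot touching nothing.
It also fails if it takes over 58 s, if anything falls off the work surface, if the arm or the gripper's body presses on something with over 40 N, if the wrist force passes 120 N, or if a joint passes its speed limit or range.

## Working session

There is one attempt and no reset: what is moved stays moved. The work goes in short steps, each a Python script; the robot and the scene stay as the last script left them, time stands still between calls to the robot, and variables do not carry over. Pictures are saved under pics/ and viewed, at most 10 in all, crops included, and the job is handed in when it is done.

```bash
mkdir -p pics; ls; cat > h.py <<'E'
import numpy as np, cv2
from station import ctrl, get_state, vision, ticket, models
def world(cam,px,z=None,depth=None):
    c=vision.camera_info(cam);K,R,t=[np.array(c[k]) for k in("mtx","R","t")]
    r=np.linalg.inv(K)@np.array([px[0],px[1],1.])
    o=-R.T@t; d=R.T@r
    if z is not None: return o+d*(z-o[2])/d[2]
    return o+d*depth
def proj(cam,X):
    c=vision.camera_info(cam);p=np.array(c["mtx"])@(np.array(c["R"])@np.array(X)+np.array(c["t"]));return p[:2]/p[2]
E
python3 - <<'E'
from h import *
for n in("side","top"):
    im,d=vision.grab_frame(n); cv2.imwrite(f"pics/{n}0.png",im); np.save(f"{n}d.npy",d)
    c=vision.camera_info(n); R=np.array(c["R"]);print(n,-R.T@np.array(c["t"]),R[2],c["mtx"][0][0])
    for t in("tester","lever","barrel","pointer_tip","index_tip","needle","spring_1_mid","scrap_bin","loupe","solder_spool"):
        out=[]
        for q in models.recognise(n,t)[:3]:
            u,v=np.round(q["point"]).astype(int); dd=d[v,u]
            out.append((round(q["p"],2),u.item(),v.item(),np.round(world(n,(u,v),depth=dd),3).tolist()))
        print(t,out)
print(get_state())
E
```

```text
pics
side [0.07919037 0.88229348 0.68825896] [ 0.41185458 -0.66571447 -0.622254  ] 489.3169653636198
tester [(0.68, 335, 296, [0.402, 0.282, 0.022])]
lever [(0.85, 350, 226, [0.406, 0.231, 0.157])]
barrel [(0.77, 350, 223, [0.406, 0.232, 0.165])]
pointer_tip [(0.86, 350, 223, [0.406, 0.232, 0.165])]
index_tip [(0.25, 299, 238, [0.577, 0.145, 0.001]), (0.18, 336, 291, [0.409, 0.267, 0.019])]
needle []
spring_1_mid [(0.62, 326, 418, [0.277, 0.524, 0.036]), (0.54, 321, 287, [0.418, 0.309, 0.059])]
scrap_bin [(0.59, 296, 240, [0.58, 0.154, 0.0])]
loupe [(0.55, 383, 343, [0.268, 0.35, 0.037]), (0.32, 287, 310, [0.431, 0.401, 0.071])]
solder_spool [(0.8, 304, 359, [0.362, 0.453, 0.04])]
top [0.28550887 0.34799023 0.98231481] [ 0.18615267 -0.01641554 -0.98238369] 456.60590746231645
tester [(0.94, 350, 259, [0.419, 0.273, 0.023])]
lever [(0.74, 376, 254, [0.4, 0.244, 0.221])]
barrel [(0.74, 376, 252, [0.404, 0.244, 0.218])]
pointer_tip [(0.9, 381, 253, [0.402, 0.235, 0.219])]
index_tip [(0.35, 290, 246, [0.436, 0.396, 0.093])]
needle [(0.66, 338, 253, [0.431, 0.298, 0.029]), (0.56, 379, 253,
[... 363 characters left out ...]
: 1.1, 'qpos': array([ 1.22051795,  0.50749065, -0.2375823 ,  1.50019716,  0.1256725 ,
        1.14886256, -0.15479869]), 'qd': array([ 0.00067048,  0.00034327,  0.00105304,  0.00061387,  0.00108263,
       -0.00049862, -0.00025072]), 'tau': array([ 1.60016452e-04, -6.20384073e+01, -2.18458749e+00, -2.49962461e+01,
        1.39682338e-02,  2.65127062e-03, -2.22109281e-05]), 'tcp_pos': array([ 0.27508144, -0.56121218,  0.20058114]), 'eef_rot': array([3.77029154e-06, 9.74151033e-01, 2.25897687e-01, 1.68050225e-05]), 'contact_force': array([ 0.47738868,  0.18269347, -0.17174141]), 'wrist_torque': array([ 0.00551005, -0.02496486, -0.02374545]), 'gripper_force': 0.0, 'width': 0.08524611840277799}
```

View both.

```bash
python3 - <<'E'
import cv2
for n,(a,b,c,d) in dict(side=(190,200,430,440),top=(220,140,440,360)).items():
    im=cv2.imread(f"pics/{n}0.png")[b:d,a:c]
    cv2.imwrite(f"pics/{n}0c.png",cv2.resize(im,(600,600),interpolation=cv2.INTER_CUBIC))
E
```

```text
(no output)
```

View pics/side0c.png

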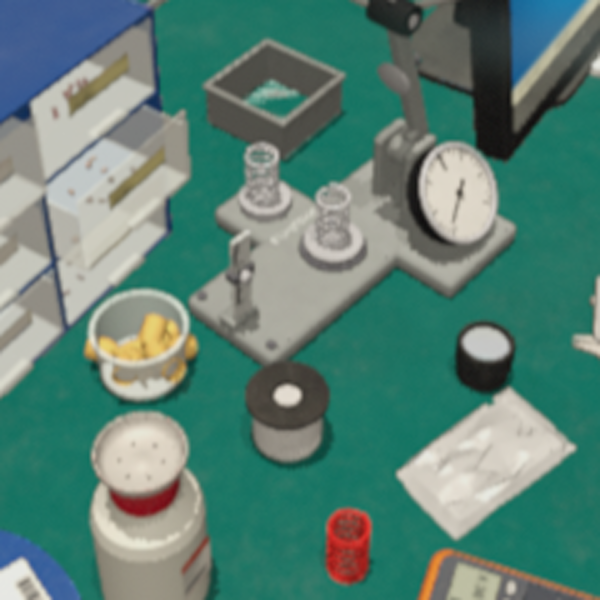

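View pics/top0c.png

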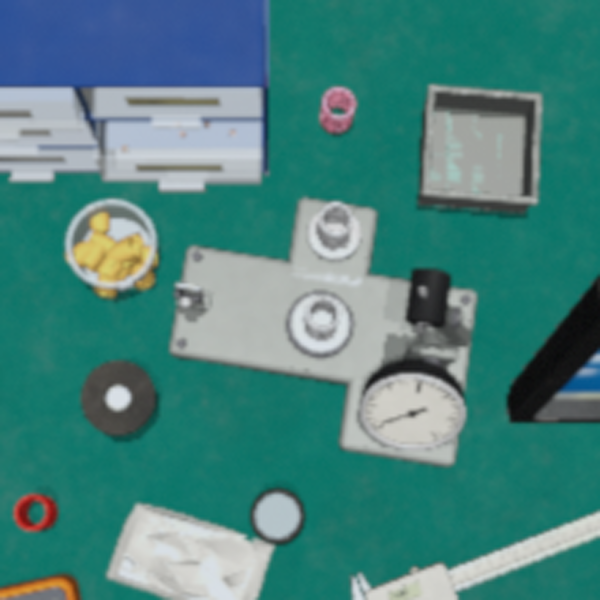

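```bash
python3 - <<'E'
from h import *
v,u=np.mgrid[0:480,0:640]
def cloud(n,d):
    c=vision.camera_info(n);K,R,t=[np.array(c[k]) for k in("mtx","R","t")]
    P=np.stack([(u-K[0,2])/K[0,0]*d,(v-K[1,2])/K[1,1]*d,d],-1)
    return (P-t)@R
P=cloud("top",np.load("topd.npy")); np.save("topP.npy",P)
S=cloud("side",np.load("sided.npy"))
roi=(P[...,0]>.3)&(P[...,0]<.54)&(P[...,1]>.17)&(P[...,1]<.41)
for z0 in(0,):
    m=(P[...,0]>.3)&(P[...,0]<.6)&(P[...,1]>.15)&(P[...,1]<.45)&(abs(P[...,2])<.006);print("table z",np.median(P[m][:,2]),P[m][:,2].std())
m=roi&(abs(P[...,2]-.02)<.005); print("deck z",np.median(P[m][:,2]),m.sum())
r=cv2.minAreaRect((P[m][:,:2]*1000).astype(np.float32));print(r)
# discs by circle fit on color, print bounding of z=.03 comps
m=(roi&(abs(P[...,2]-.031)<.0045)).astype(np.uint8)
n,l,s,c=cv2.connectedComponentsWithStats(m)
for i in range(1,n):
    if s[i,4]>60:
        q=P[l==i];e=cv2.minEnclosingCircle((q[:,:2]*1000).astype(np.float32));print(s[i],np.round(c[i],1),q.mean(0).round(4),e)
for cam,D in(("top",P),("side",S)):
  for q in models.masks_of(cam,"spring_1_mid")[:4]:
    a=D[q["mask"]];t=a[a[:,2]>.068] ;print(cam,"spring",round(q["p"],2),np.round(q["point"]),len(t),t.mean(0).round(4) if len(t) else a.mean(0).round(4))
  for q in models.masks_of(cam,"scrap_bin")[:1]:
    a=D[q["mask"]];a=a[(a[:,2]>.035)&(a[:,2]<.06)];print(cam,"bin",q["p"],cv2.minAreaRect((a[:,:2]*1000).astype(np.float32)))
a=cv2.imread("pics/side0.png")[280:340,262:312];b=cv2.imread("pics/top0.png")[225:285,265:315]
f=lambda i:cv2.resize(i,(400,480),interpolation=cv2.INTER_CUBIC)
cv2.imwrite("pics/clamp.png",np.hstack([f(a),f(b)]))
E
```

```text
table z 0.002592584038818393 0.0016359437900447733
deck z 0.01958358587568183 3703
((439.400634765625, 293.651123046875), (231.3448028564453, 222.4113311767578), 80.94757843017578)
[333 217  20  18 145] [342.5 227.8] [0.4856 0.2883 0.0299] ((492.1186828613281, 288.203125), 20.892013549804688)
[327 248  23  21 200] [337.3 260. ] [0.4164 0.3002 0.0296] ((422.1922302246094, 298.91473388671875), 24.281267166137695)
top spring 0.66 [345. 183.] 0 [0.5931 0.284  0.0241]
top spring 0.61 [338. 253.] 50 [0.4196 0.301  0.0908]
top spring 0.53 [229. 325.] 0 [0.2786 0.5181 0.0293]
top bin 0.41 ((414.1537170410156, 277.4627380371094), (216.96548461914062, 109.19072723388672), 53.111209869384766)
side spring 0.93 [328. 420.] 4 [0.0792 0.8823 0.6883]
side bin 0.96 ((559.2018432617188, 170.40538024902344), (93.41954040527344, 92.03655242919922), 85.74932098388672)
```

View pics/clamp.png

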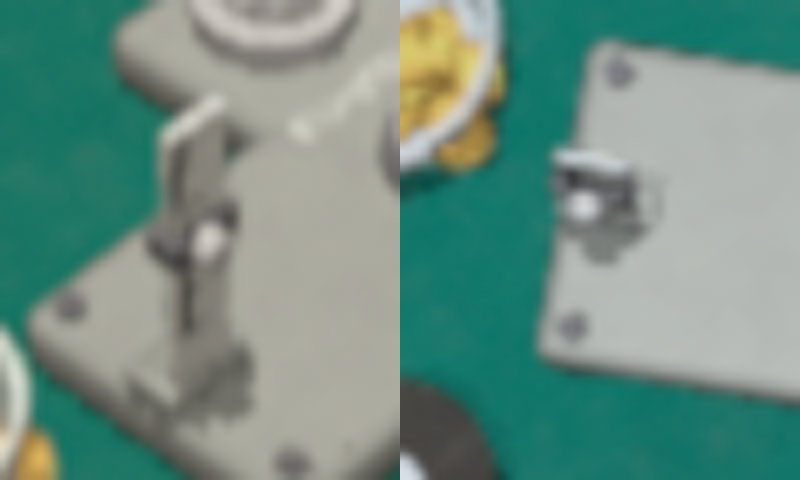

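```bash
cat >> h.py <<'E'
from scipy.optimize import least_squares
def tri(ps,pt):
    f=lambda X:np.r_[proj("side",X)-ps,proj("top",X)-pt]
    r=least_squares(f,[.43,.35,.05]);return r.x,np.abs(r.fun).max()
E
cat > pose.py <<'E'
import numpy as np
T0=np.array([.4215,.2992]);PSI=-0.155
def tw(x,y,z):
    c,s=np.cos(PSI),np.sin(PSI);x,y,z=x/1e3,y/1e3,z/1e3
    return np.array([T0[0]+c*x-s*y,T0[1]+s*x+c*y,z])
def barrel(p):
    a=1.5-p;return tw(0,-85+145*np.cos(a)-18*np.sin(a),65+145*np.sin(a)+18*np.cos(a))
def pointer(p):
    a=1.5-p;return tw(0,-85+170*np.cos(a)-18*np.sin(a),65+170*np.sin(a)+18*np.cos(a))
def quat(yang): # tool down, tool y at world angle
    from scipy.spatial.transform import Rotation as R
    y=np.array([np.cos(yang),np.sin(yang),0]);z=np.array([0,0,-1.]);x=np.cross(y,z)
    q=R.from_matrix(np.c_[x,y,z]).as_quat();return np.r_[q[3],q[:3]]
E
python3 - <<'E'
from h import *; from pose import *
print("knob",tri(np.array([262+208/8,280+242/8]),np.array([265+185/8,225+205/8])))
print("scale top end",tri(np.array([262+215/8,280+100/8]),np.array([265+228/8,225+170/8])))
print("pinch_z",ctrl.pinch_z)
for k in(0,1):
  print("lever",[None if (j:=ctrl.ik(barrel(p)+[0,0,.03],quat(PSI+k*np.pi))) is None else np.round(j,2).tolist() for p in(0,.7,1.5)])
  print("spring",[None if (j:=ctrl.ik(tw(x,0,60),quat(PSI+np.pi/2+k*np.pi))) is None else np.round(j,2).tolist() for x in(0,72)])
out=[]
for n,(a,b,w) in dict(side=(250,195,150),top=(280,180,150)).items():
    im=cv2.imread(f"pics/{n}0.png");s=400/150
    g=cv2.resize(im[b:b+w,a:a+w],(400,400),interpolation=cv2.INTER_CUBIC)
    th=np.linspace(0,2*np.pi,30)
    def dot(X,c):
        p=(proj(n,X)-[a,b]+.5)*s;cv2.circle(g,tuple(int(q) for q in p),1,c,-1)
    for t in th:
        dot(tw(23*np.cos(t),23*np.sin(t),30),(0,0,255));dot(tw(72+21*np.cos(t),21*np.sin(t),30),(0,0,255))
        dot(tw(13*np.cos(t),13*np.sin(t),75),(255,0,0));dot(tw(72+13*np.cos(t),13*np.sin(t),75),(255,0,0))
    for y in(-116,116):
        for x in(-40,0,40):dot(tw(x,y,20),(0,255,255))
    dot(barrel(0),(0,255,0));dot(tw(0,88,75),(255,0,255))
    for t in np.linspace(0,2*np.pi,20):dot(np.array([.559,.170,.045])+.03*np.array([np.cos(t),np.sin(t),0]),(0,255,0))
    out.append(g)
cv2.imwrite("pics/ov.png",np.hstack(out))
E
```

```text
knob (array([0.42945813, 0.40112984, 0.07105166]), np.float64(0.18427023257487463))
scale top end (array([0.43412103, 0.38935387, 0.10146698]), np.float64(0.23327043272357173))
pinch_z -0.0187
lever [[0.32, 0.36, -1.17, 1.84, 0.36, 1.18, -1.12], [0.07, 0.52, -1.16, 1.75, 0.51, 1.21, -1.38], [-0.18, 0.62, -0.9, 1.79, 0.57, 1.01, -1.46]]
spring [[-0.01, 0.71, -1.06, 1.96, 0.77, 0.95, -0.05], [0.02, 0.76, -1.01, 1.82, 0.76, 1.01, 0.11]]
lever [[0.35, 0.39, -1.22, 1.84, 0.39, 1.19, 1.99], [0.1, 0.55, -1.22, 1.75, 0.55, 1.24, 1.72], [-0.04, 0.76, -1.23, 1.79, 0.78, 1.18, 1.47]]
spring [[-0.27, 0.56, -0.59, 1.96, 0.44, 0.75, -2.85], [-0.26, 0.61, -0.5, 1.82, 0.39, 0.81, -2.67]]
```

View pics/ov.png

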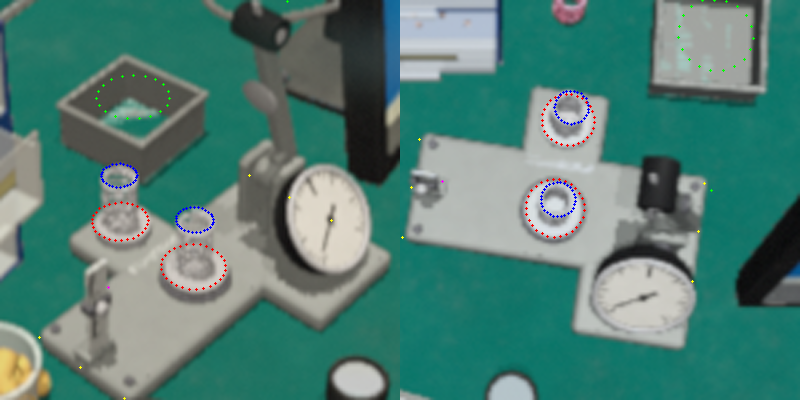

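```bash
python3 - <<'E'
from h import *; from pose import *
ps=np.array([346.7,204.4]);pt=np.array([377.5,248.6])
X,e=tri(ps,pt);c,s=np.cos(PSI),np.sin(PSI);d=X[:2]-T0
print("barrel",X,e,"local",c*d[0]+s*d[1],-s*d[0]+c*d[1])
r=least_squares(lambda p:np.r_[proj("side",barrel(p[0]))-ps,proj("top",barrel(p[0]))-pt],[.2]);print("p",r.x,r.fun)
X=np.array([.42945813,.40112984]);d=X-T0;print("knob local",c*d[0]+s*d[1],-s*d[0]+c*d[1])
P=np.load("topP.npy")
for x in np.arange(0,.8,.1):
    print(round(x,1),[ (lambda q: round(float(q.max()),2) if q.size>10 else None)(P[...,2][(P[...,0]>x)&(P[...,0]<x+.1)&(P[...,1]>y)&(P[...,1]<y+.1)]) for y in np.arange(-.7,.6,.1)])
for az,rr in((-60,.6),(-30,.55),(0,.5),(20,.47)):
    a=np.radians(az);j=ctrl.ik([rr*np.cos(a),rr*np.sin(a),.4],quat(PSI*max(0,(az+60)/80)));print(az,None if j is None else np.round(j,2))
E
```

```text
barrel [0.41149239 0.2395018  0.20725462] 0.09543260230930173 local -0.0006714251647787824 -0.06052748222366704
p [0.22457772] [-0.52576377 -0.84456031 -0.07454619 -0.49953389]
knob local -0.007873214616529952 0.10193643414954517
0.0 [None, None, None, 0.01, 0.01, 0.02, 0.3, 0.3, 0.03, 0.01, 0.01, 0.04, 0.04]
0.1 [None, None, None, 0.01, 0.02, 0.02, 0.03, 0.02, 0.01, 0.01, 0.01, 0.04, 0.05]
0.2 [None, None, None, 0.01, 0.02, 0.03, 0.03, 0.01, 0.01, 0.02, 0.98, 0.04, 0.05]
0.3 [None, None, None, 0.01, 0.22, 0.32, 0.32, 0.32, 0.32, 0.22, 0.03, 0.05, 0.13]
0.4 [None, None, None, 0.01, 0.01, 0.32, 0.32, 0.32, 0.32, 0.23, 0.11, 0.11, 0.08]
0.5 [None, None, None, 0.01, 0.01, 0.01, 0.05, 0.02, 0.05, 0.08, 0.22, 0.22, 0.22]
0.6 [None, None, None, 0.01, 0.01, 0.41, 0.49, 0.49, 0.49, 0.49, 0.49, 0.49, 0.49]
0.7 [None, None, 0.02, 0.12, 0.13, 0.13, 0.13, 0.13, 0.13, 0.13, 0.22, 0.22, 0.22]
-60 [ 1.32  0.42 -0.55  1.15  0.21  1.63  0.82]
-30 [ 0.88  0.33 -0.61  1.29  0.19  1.58  0.23]
0 [ 0.62  0.29 -0.95  1.41  0.23  1.56 -0.43]
20 [ 0.5   0.32 -1.29  1.47  0.3   1.58 -0.92]
```

View pics/top0.png

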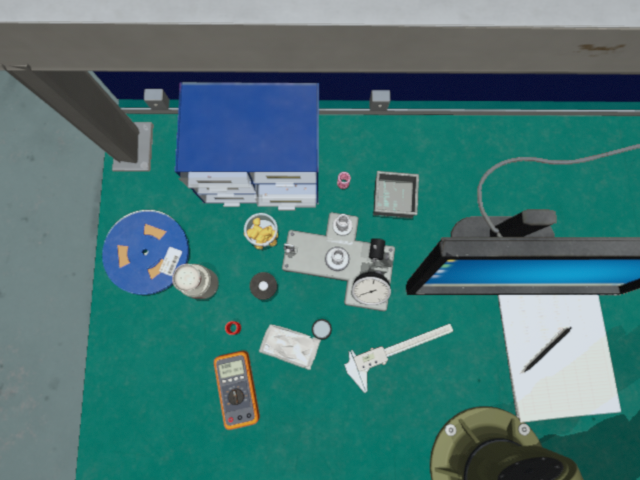

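```bash
python3 - <<'E'
from h import *
P=np.load("topP.npy").reshape(-1,3);P=P[P[:,2]<.9]
q=P[(P[:,2]>.4)];print("shelf x min",np.percentile(q[:,0],1),"z",np.percentile(q[:,2],[1,50,99]))
q=P[(P[:,0]>.55)&(P[:,1]>0)&(P[:,1]<.3)&(P[:,2]>.3)];print(np.percentile(q,[0,5,50,95,100],axis=0).round(3))
for z in np.arange(.03,.34,.04):
    q=P[(abs(P[:,2]-z)<.02)&(P[:,0]>.28)&(P[:,0]<.56)&(P[:,1]<.2)&(P[:,1]>-.3)]
    if len(q): 
        i=q[:,1].argsort()[-3];print(round(z,2),len(q),"ymax",q[i].round(3))
E
```

```text
shelf x min 0.6402002123292516 z [0.40161666 0.47195076 0.48913378]
[[0.638 0.    0.378]
 [0.641 0.015 0.391]
 [0.642 0.15  0.469]
 [0.672 0.285 0.488]
 [0.678 0.3   0.49 ]]
0.03 3548 ymax [0.385 0.199 0.021]
0.07 2855 ymax [0.364 0.199 0.072]
0.11 1462 ymax [0.405 0.198 0.095]
0.15 1477 ymax [0.381 0.161 0.163]
0.19 1848 ymax [0.383 0.161 0.194]
0.23 1257 ymax [0.393 0.161 0.231]
0.27 175 ymax [0.393 0.161 0.27 ]
0.31 4637 ymax [0.398 0.161 0.314]
```

```bash
cat >> pose.py <<'E'
def qt(tilt=np.radians(15)):
    from scipy.spatial.transform import Rotation as R
    ex=np.array([np.cos(PSI),np.sin(PSI),0]);ey=np.array([-np.sin(PSI),np.cos(PSI),0])
    z=-np.sin(tilt)*ey+np.array([0,0,-np.cos(tilt)])
    q=R.from_matrix(np.c_[np.cross(ex,z),ex,z]).as_quat();return np.r_[q[3],q[:3]],z
def grasp_tcp(p,back=0,depth=.0187+.002):
    q,z=qt();return barrel(p)+z*(depth-back)
E
python3 - <<'E'
from h import *; from pose import *
q,z=qt()
for az,rr in((-45,.55),(0,.48)):
    a=np.radians(az);ctrl.movep([rr*np.cos(a),rr*np.sin(a),.42],quat(PSI*(az+60)/80)); print(get_state()["time"],get_state()["qpos"].round(2))
p=.222
ctrl.movep(grasp_tcp(p,.12),q); print(get_state()["time"],get_state()["tcp_pos"],get_state()["qpos"].round(2))
ctrl.movel(grasp_tcp(p),max_speed=.15)
s=get_state();print(s["time"],s["contact_force"],s["tcp_pos"]-grasp_tcp(p))
a,_=vision.grab_frame("side")
ctrl.close_gripper(force=50)
s=get_state();print(s["time"],s["contact_force"],s["width"],s["gripper_force"],s["tcp_pos"]-grasp_tcp(p))
b,_=vision.grab_frame("side");f=lambda i:cv2.resize(i[140:260,290:410],(400,400),interpolation=cv2.INTER_CUBIC)
cv2.imwrite("pics/grasp.png",np.hstack([f(a),f(b)]))
E
```

```text
2.4583 [ 1.11  0.33 -0.58  1.24  0.18  1.63  0.54]
3.9417 [ 0.61  0.23 -0.89  1.4   0.18  1.59 -0.38]
5.1167 [0.41731764 0.2636938  0.30510694] [-0.12  0.48 -1.01  1.49  0.48  1.65 -1.32]
6.0667 [ 0.09020211 -0.02149417  0.50568695] [0.00043567 0.00042052 0.00077506]
6.7417 [-7.04608859  1.53638785  7.65146533] 0.029072363555111617 48.76704812049866 [-0.0018062   0.00098947  0.00075012]
```

View pics/grasp.png

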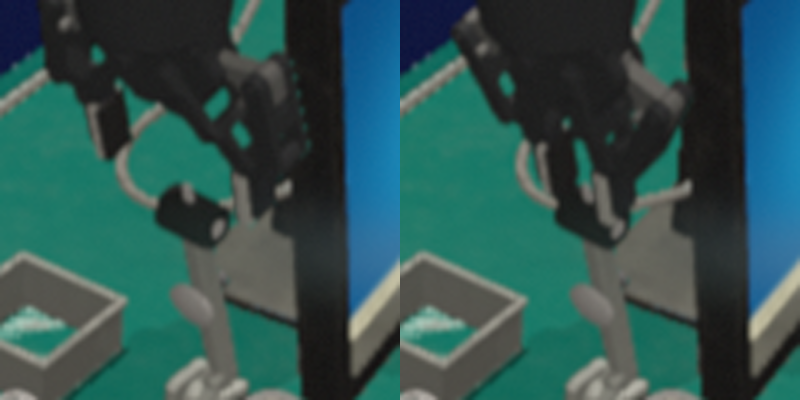

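```bash
sed -i 's/depth=.0187+.002/depth=.0187+.009,dx=-2/; s/return barrel(p)+z\*(depth-back)/return barrel(p)+tw(dx,0,0)-tw(0,0,0)+z*(depth-back)/' pose.py
python3 - <<'E'
from h import *; from pose import *
p=.222
ctrl.ungrasp()
ctrl.movel(grasp_tcp(p),max_speed=.1)
s=get_state();print(s["time"],s["contact_force"],s["tcp_pos"]-grasp_tcp(p))
a,_=vision.grab_frame("side")
ctrl.close_gripper(force=50)
s=get_state();print(s["time"],s["contact_force"],s["width"],s["gripper_force"],s["tcp_pos"]-grasp_tcp(p))
b,_=vision.grab_frame("side");f=lambda i:cv2.resize(i[140:260,290:410],(400,400),interpolation=cv2.INTER_CUBIC)
cv2.imwrite("pics/grasp2.png",np.hstack([f(a),f(b)]))
E
```

```text
7.6333 [ 0.25754034 -0.97698714  0.21269628] [-0.0002656  -0.00041898 -0.0003709 ]
8.225 [0.09743915 1.01026106 4.77444806] 0.0323159944253668 50.136955976486206 [-3.47124880e-05  3.06764081e-04  3.50509629e-04]
```

View pics/grasp2.png

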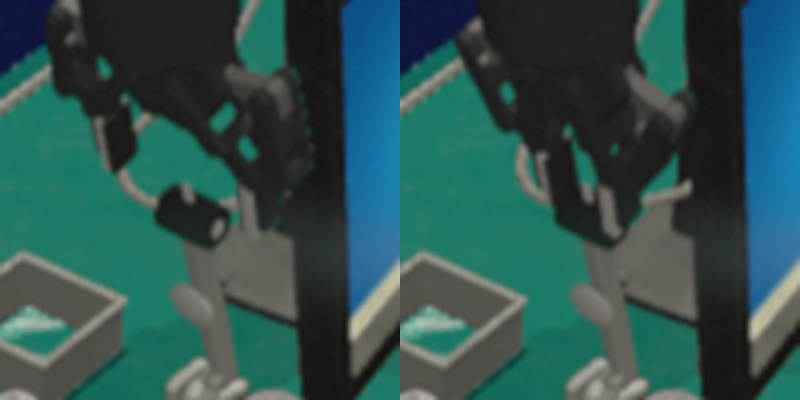

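```bash
python3 - <<'E'
from h import *; from pose import *
for p in np.linspace(.222,1.44,9)[1:]:
    ctrl.movel(grasp_tcp(p),max_speed=.12)
    s=get_state();print(round(p,2),round(s["time"],2),s["contact_force"].round(1),round(s["width"],4),(s["tcp_pos"]-grasp_tcp(p)).round(4))
ctrl.pause(.2);s=get_state();print(s["contact_force"].round(1))
a,_=vision.grab_frame("side");cv2.imwrite("pics/s144.png",a)
b,_=vision.grab_frame("top");cv2.imwrite("pics/t144.png",b)
print(proj("side",pointer(1.44)),proj("top",pointer(1.44)))
f=lambda i,u,v,w:cv2.resize(i[v-w:v+w,u-w:u+w],(400,300) if 0 else (300,300),interpolation=cv2.INTER_CUBIC)
cv2.imwrite("pics/p144.png",np.vstack([np.hstack([f(a,295,300,25),f(b,295,250,25)]),np.hstack([f(a,374,277,40),f(b,371,291,30)])]))
E
```

```text
0.37 8.61 [0.2 1.4 3.6] 0.0321 [0.0002 0.0006 0.    ]
0.53 8.94 [0.3 1.  4.9] 0.0322 [0.0003 0.0005 0.0002]
0.68 9.28 [1.5 4.2 5.7] 0.0321 [0.0005 0.0011 0.0004]
0.83 9.61 [2.1 6.3 7.1] 0.0322 [0.0008 0.0021 0.0007]
0.98 9.94 [2.8 8.9 6.6] 0.0323 [0.0011 0.0033 0.0008]
1.14 10.28 [ 3.7 11.4  6.5] 0.0323 [0.0014 0.0043 0.001 ]
1.29 10.61 [ 5.1 14.2  5.9] 0.0325 [0.0016 0.0055 0.0011]
1.44 10.94 [ 3.9 15.9  5. ] 0.0322 [0.0019 0.0066 0.0011]
[ 5.2 15.8  4.3]
[291.53008863 293.39129143] [297.40731378 246.5704437 ]
```

View pics/p144.png

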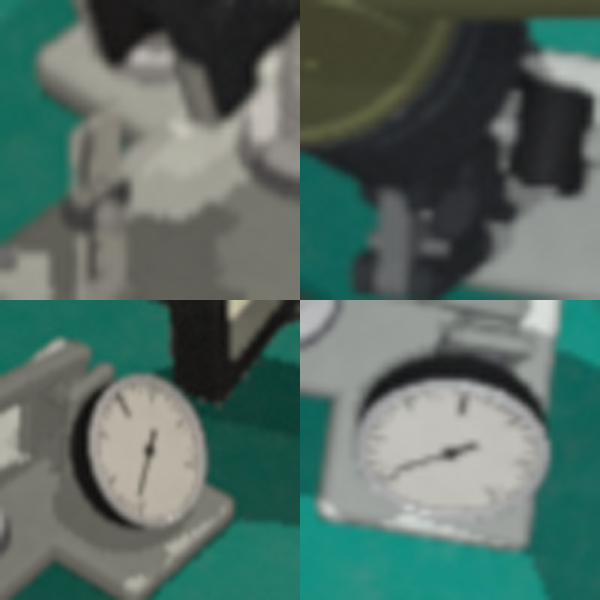

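```bash
python3 - <<'E'
from h import *; from pose import *
for p in(1.2,1.3,1.4,1.44,1.5):print(p,proj("top",barrel(p)).round(1),proj("side",barrel(p)).round(1))
s=get_state();q,z=qt();print(s["tcp_pos"],proj("top",s["tcp_pos"]),proj("side",s["tcp_pos"]),s["width"],s["gripper_force"])
for n in("top","side"):
  for t in("barrel","pointer_tip","index_tip"):
    print(n,t,[(round(r["p"],2),np.round(r["point"],1)) for r in models.recognise(n,t)[:2]])
a=cv2.imread("pics/s144.png")[200:320,240:400];b=cv2.imread("pics/t144.png")[200:320,250:410]
f=lambda i:cv2.resize(i,(400,300),interpolation=cv2.INTER_CUBIC)
cv2.imwrite("pics/w144.png",np.hstack([f(a),f(b)]))
E
```

```text
1.2 [315.2 246.6] [305.2 269.5]
1.3 [312.4 247.4] [303.1 276.9]
1.4 [310.5 248.2] [301.7 283.9]
1.44 [309.9 248.6] [301.2 286.6]
1.5 [309.3 249.2] [300.7 290.6]
[0.42935261 0.35684016 0.06643207] [310.1960066  251.19475551] [301.95534857 297.01506573] 0.03225904489794052 60.05441129207611
top barrel [(0.56, array([334.7, 254. ]))]
top pointer_tip [(0.77, array([335.5, 252.6]))]
top index_tip []
side barrel [(0.6, array([335.8, 260.5]))]
side pointer_tip [(0.68, array([334.4, 260.3]))]
side index_tip [(0.5, array([285.2, 310.4]))]
```

View pics/w144.png

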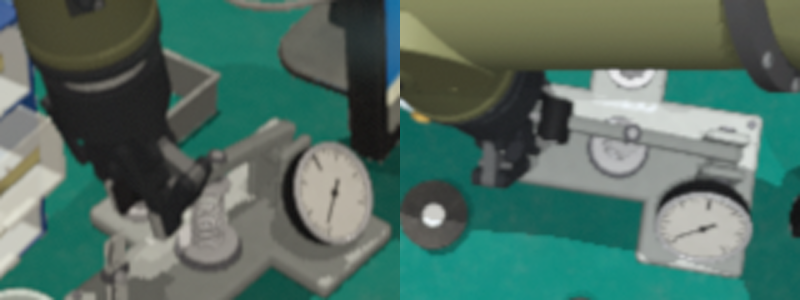

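```bash
cat >> h.py <<'E'
def avg(n,k=4): return np.mean([vision.grab_frame(n)[0].astype(np.float32) for _ in range(k)],0)
E
sed -i 's/dx=-2)/dx=-1,dy=6)/; s/tw(dx,0,0)-tw/tw(dx,dy,0)-tw/' pose.py; grep -n "def grasp_tcp" -A1 pose.py
python3 - <<'E'
from h import *; from pose import *
for p in(1.42,1.44,1.46,1.48,1.5):
    ctrl.movel(grasp_tcp(p),max_speed=.05);ctrl.pause(.1)
    s=get_state();print(p,round(s["time"],2),s["contact_force"].round(2),round(s["width"],4),(s["tcp_pos"]-grasp_tcp(p)).round(4),s["tcp_pos"].round(4),s["wrist_torque"].round(2))
    np.save(f"s{p:.2f}.npy",avg("side",3));np.save(f"t{p:.2f}.npy",avg("top",1))
for n in("s","t"):
    for p in(1.44,1.46,1.48,1.5):
        d=np.abs(np.load(f"{n}{p:.2f}.npy")-np.load(f"{n}1.42.npy")).max(2)
        r=(slice(240,330),slice(250,400)) if n=="s" else (slice(265,320),slice(340,400))
        yx=np.argwhere(d[r]>35);print(n,p,len(yx),yx.min(0)+[r[0].start,r[1].start] if len(yx) else"",yx.max(0)+[r[0].start,r[1].start] if len(yx) else "")
E
```

```text
19:def grasp_tcp(p,back=0,depth=.0187+.009,dx=-1,dy=6):
20-    q,z=qt();return barrel(p)+tw(dx,dy,0)-tw(0,0,0)+z*(depth-back)
1.42 11.92 [-1.71  4.86  4.31] 0.0324 [-0.0001  0.0004  0.0001] [0.4292 0.356  0.0679] [ 0.75 -0.05  0.09]
1.44 12.47 [-0.69  6.4   0.91] 0.0325 [-0.0001  0.0008 -0.0002] [0.4293 0.3569 0.0647] [ 1.04 -0.11  0.08]
1.46 13.02 [0.63 6.94 1.59] 0.0323 [-0.0001  0.001  -0.0002] [0.4294 0.3577 0.0618] [1.2  0.07 0.02]
1.48 13.57 [0.97 7.37 1.28] 0.0324 [-0.      0.0014 -0.0002] [0.4295 0.3585 0.0589] [1.43 0.06 0.06]
1.5 14.12 [-0.01  9.11  2.19] 0.0321 [ 0.0001  0.0017 -0.0001] [0.4297 0.3592 0.0561] [ 1.56 -0.2  -0.11]
s 1.44 251 [242 255] [296 328]
s 1.46 526 [240 255] [321 376]
s 1.48 773 [240 255] [322 393]
s 1.5 989 [240 255] [322 391]
t 1.44 1 [305 368] [305 368]
t 1.46 8 [273 361] [306 399]
t 1.48 24 [272 358] [309 399]
t 1.5 53 [266 340] [309 399]
```

```bash
cat > needle.py <<'E'
import numpy as np, cv2
# top: pivot, half axes (px), up-rotation
def needle(im,c=(371.0,291.6),ax=(19,13),rot=10.5,full=False):
    g=im.astype(np.float32).mean(2);th=np.radians(np.arange(-150,151,1));best=None
    for du in np.arange(-1,1.1,.5):
        for dv in np.arange(-1,1.1,.5):
            r=np.linspace(.2,.7,25)[:,None];A=th+np.radians(rot)
            x=(c[0]+du+ax[0]*r*np.sin(A)).astype(np.float32);y=(c[1]+dv-ax[1]*r*np.cos(A)).astype(np.float32)
            v=cv2.remap(g,x,y,cv2.INTER_LINEAR).mean(0);i=v.argmin()
            if best is None or v[i]<best[0]:best=(v[i],np.degrees(th[i]),du,dv)
    return best
E
python3 - <<'E'
import cv2,numpy as np
from needle import needle
print("0",needle(cv2.imread("pics/top0.png")),"side",needle(cv2.imread("pics/side0.png"),(374,277),(14,19),0))
for p in(1.42,1.44,1.46,1.48,1.5):
    print(p,needle(np.load(f"t{p:.2f}.npy")),"side",needle(np.load(f"s{p:.2f}.npy"),(374,277),(14,19),-25))
f=lambda i:cv2.resize(i,(400,400),interpolation=cv2.INTER_CUBIC)
a=np.load("s1.50.npy");b=np.load("s1.42.npy");r=(slice(275,325),slice(270,320))
d=np.clip(128+2*(a-b),0,255)
A=np.clip((a[r]-60)*1.6,0,255)
cv2.imwrite("pics/last.png",np.hstack([f(A),f(d[r])]).clip(0,255).astype(np.uint8))
E
```

```text
0 (np.float32(156.81366), np.float64(-126.0), np.float64(1.0), np.float64(-1.0)) side (np.float32(165.81813), np.float64(-150.0), np.float64(1.0), np.float64(-1.0))
1.42 (np.float32(149.59955), np.float64(-126.0), np.float64(1.0), np.float64(-1.0)) side (np.float32(132.79608), np.float64(-135.0), np.float64(0.0), np.float64(-1.0))
1.44 (np.float32(149.917), np.float64(-126.0), np.float64(1.0), np.float64(-1.0)) side (np.float32(132.69893), np.float64(-135.0), np.float64(0.0), np.float64(-1.0))
1.46 (np.float32(150.25061), np.float64(-126.0), np.float64(1.0), np.float64(-1.0)) side (np.float32(132.61407), np.float64(-135.0), np.float64(0.0), np.float64(-1.0))
1.48 (np.float32(150.60208), np.float64(-126.0), np.float64(1.0), np.float64(-1.0)) side (np.float32(132.41467), np.float64(-135.0), np.float64(0.0), np.float64(-1.0))
1.5 (np.float32(150.94635), np.float64(-126.0), np.float64(1.0), np.float64(-1.0)) side (np.float32(132.47336), np.float64(-135.0), np.float64(0.0), np.float64(-1.0))
```

```bash
sed -i 's/dy=6)/dy=8)/' pose.py
python3 - <<'E'
from h import *; from pose import *
from needle import needle
for p in(1.53,1.56,1.58,1.60):
    ctrl.movel(grasp_tcp(p),max_speed=.06);ctrl.pause(.1)
    s=get_state();a=avg("side",3);np.save(f"s{p:.2f}.npy",a)
    n1=needle(a,(374,277),(14,19),-25)[1];n2=needle(avg("top",1))[1]
    print(p,round(s["time"],2),s["contact_force"].round(2),round(s["width"],4),s["tcp_pos"].round(4),"needle",n1,n2)
    if n1>-100 or n2>-90: break
b=np.load("s1.42.npy");d=np.abs(a-b).max(2)
print([(round(q["p"],2),np.round(q["point"])) for q in models.recognise("side","index_tip")[:2]])
E
```

```text
1.53 14.67 [-0.8   5.09  2.05] 0.0326 [0.4299 0.3603 0.0516] needle -112.0 -100.0
1.56 15.22 [-1.25  6.79  3.5 ] 0.0321 [0.4301 0.3612 0.0475] needle -85.0 -75.0
[]
```

```bash
sed -i 's/dy=8)/dy=9)/' pose.py
python3 - <<'E'
from h import *; from pose import *
from needle import needle
for p in(1.59,1.61,1.63):
    ctrl.movel(grasp_tcp(p),max_speed=.06);ctrl.pause(.1)
    s=get_state();a=avg("side",4);np.save(f"s{p:.2f}.npy",a)
    t=avg("top",2);np.save(f"t{p:.2f}.npy",t)
    n1=needle(a,(374,277),(14,19),-25)[1];n2=needle(t)[1]
    print(p,round(s["time"],2),s["contact_force"].round(2),round(s["width"],4),s["tcp_pos"].round(4),"needle",n1,n2)
zb=lambda z:.1002+(z-.0558)
z=zb(s["tcp_pos"][2]);aa=np.arcsin((z*1e3-65-18)/145);pz=65+170*np.sin(aa)+18*np.cos(aa);print("barrel z",z,"pointer z",pz)
P=pointer(1.5-aa);print("pointer proj",proj("side",P),"index proj z=70,72,74,79",[proj("side",tw(0,88,q)).round(1) for q in(70,72,74,79)])
a0=cv2.imread("pics/side0.png").astype(np.float32)
f=lambda i:cv2.resize(i,(400,600),interpolation=cv2.INTER_CUBIC)
r=(slice(280,334),slice(268,304))
A=np.clip((a[r]-40)*1.5,0,255);B=np.clip((np.load("s1.50.npy")[r]-40)*1.5,0,255)
out=np.hstack([f(A),f(B)]).clip(0,255).astype(np.uint8)
cv2.imwrite("pics/last.png",out)
E
```

```text
1.59 15.82 [-0.27  5.08  4.55] 0.0322 [0.4301 0.3619 0.0432] needle -55.0 -47.0
1.61 16.47 [0.62 6.93 6.57] 0.032 [0.4302 0.3625 0.0404] needle -38.0 -31.0
1.63 17.12 [-0.48  7.7   8.75] 0.032 [0.4303 0.3629 0.0378] needle -17.0 -17.0
barrel z 0.08220582442897362 pointer z 82.06862761940974
pointer proj [291.0644325  298.40690929] index proj z=70,72,74,79 [array([290.1, 304.2]), array([290. , 303.4]), array([290. , 302.6]), array([290. , 300.5])]
```

View pics/last.png

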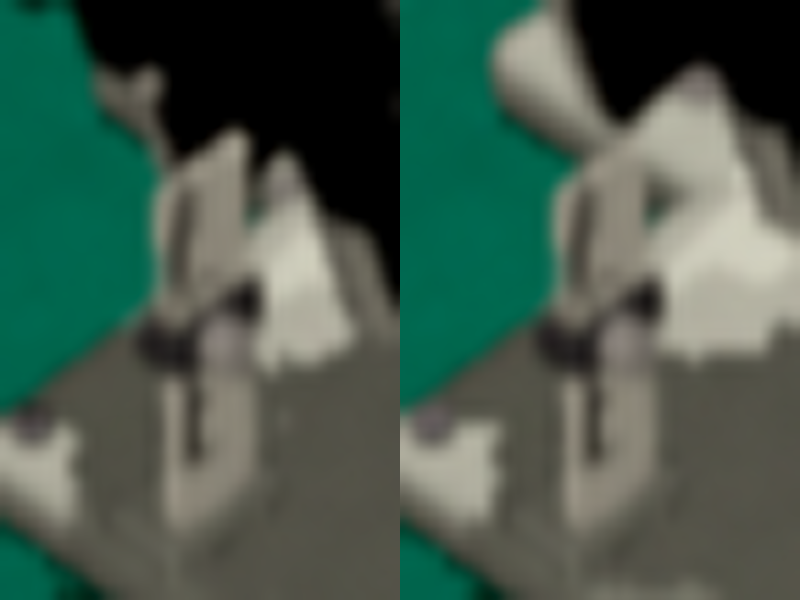

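```bash
python3 - <<'E'
from h import *; from pose import *
c=lambda x,y:np.array([(x+.5)/11.111-.5+268,(y+.5)/11.111-.5+280])
t=lambda x,y:np.array([(x+.5)/8-.5+265,(y+.5)/8-.5+225])
print("pred scale corners x=0",proj("side",tw(0,91,104)),proj("side",tw(0,109,104)),"obs",c(240,131),c(165,185))
print("top pred",proj("top",tw(0,91,104)),proj("top",tw(0,109,104)),"obs",t(228,168),t(155,155))
def f(v):
    bs,bt,xs,xk,zk=v[:2],v[2:4],v[4],v[5],v[6]
    return np.r_[proj("side",tw(xs,91,104))+bs-c(240,131),proj("side",tw(xs,109,104))+bs-c(165,185),proj("side",tw(xk,100,zk))+bs-c(225,340),
     proj("top",tw(xs,91,104))+bt-t(228,168),proj("top",tw(xs,109,104))+bt-t(155,155),proj("top",tw(xk,100,zk))+bt-t(185,205),v[:4]/1.5,xs/5]
r=least_squares(f,[0,0,0,0,0,-8,72]);print(r.x.round(2),r.fun.round(2))
bs=r.x[:2]
print("pointer now side",proj("side",tw(0,85,82))+bs,"obs",c(283,170),"index at zk",proj("side",tw(0,88,r.x[6]))+bs, "clamp -y corner obs",c(245,300))
for z in(68,72,76):print(z,[ (proj("side",tw(x,y,z))+bs).round(1) for x,y in((0,88),(-6,91),(-6,109),(-10,100))])
E
```

```text
pred scale corners x=0 [288.4607014  291.07968873] [281.12673826 296.60106764] obs [289.14521645 291.33511835] [282.39514895 296.19516695]
top pred [293.4596443  245.07819816] [284.34239012 243.68015989] obs [293.0625 245.5625] [283.9375 243.9375]
[ 0.33 -0.25 -0.69 -0.07 -0.97 -5.8  67.84] [ 0.06 -0.24 -0.52  0.42  0.31 -0.07 -0.37 -0.07 -0.37  0.16  1.04 -0.06
  0.22 -0.17 -0.46 -0.05 -0.19]
pointer now side [291.43653412 298.15469027] obs [293.01525515 294.84515345] index at zk [290.41932333 304.79340312] clamp -y corner obs [289.59522095 306.54527045]
68 [array([290.4, 304.7]), array([291.7, 307.3]), array([284.6, 312.9]), array([289.9, 311.2])]
72 [array([290.4, 303.1]), array([291.7, 305.7]), array([284.5, 311.3]), array([289.8, 309.6])]
76 [array([290.3, 301.5]), array([291.6, 304.1]), array([284.5, 309.6]), array([289.8, 307.9])]
```

```bash
python3 - <<'E'
from h import *; from pose import *
a=np.load("s1.63.npy");b=np.load("s1.61.npy")
print("line",[(proj("side",tw(0,y,82))).round(1).tolist() for y in(60,70,75,80,85)])
g=a.mean(2);rg=a[...,2]-a[...,1]
print("gray cols 284-302");
for v in range(290,314):print(v,g[v,284:303].astype(int),rg[v,284:303].astype(int))
E
```

```text
line [[300.7, 291.0], [296.9, 293.9], [295.0, 295.4], [293.1, 296.9], [291.1, 298.4]]
gray cols 284-302
290 [25 26 24 26 27 28 29 29 31 32 33 33 33 33 33 30 28 31 36] [ 2  2  2  2  1  0  0  0  0  0  0  0 -1  0  0  0  0  0  0]
291 [25 24 26 40 61 65 42 28 28 30 32 33 33 33 33 31 30 31 34] [2 2 1 2 2 1 1 0 0 0 0 0 0 0 0 0 0 0 0]
292 [ 27  27  45  79 113 117  70  27  26  32  32  33  33  33  32  32  32  32
  33] [ 2  2  2  3  3  3  2  0  0  0  0  0  0  0  0  0  0 -1  0]
293 [ 41  58  84 114 135 132  79  31  46  64  50  34  31  31  33  33  32  32
  32] [2 2 2 3 3 2 2 2 1 0 0 0 0 0 0 0 0 0 0]
294 [ 76 106 121 129 134 126  73  46  84 108  85  46  30  31  33  33  32  32
  31] [3 3 3 3 3 3 2 1 2 1 1 0 0 0 0 0 0 0 0]
295 [109 129 133 130 129 121  74  70 108 124 106  62  32  29  31  33  32  31
  31] [ 3  3  3  3  3  3  2  1  2  2  2  1  0  0  0  0 -1  0  0]
296 [115 122 127 128 129 121  83  87 113 121 112  80  43  30  29  33  33  32
  30] [ 3  3  3  3  2  3  2  0  2  3  3  2  1  0  0  0  0  0 -1]
297 [102 108 123 127 129 121  89  91 110 119 122 107  62  32  31  32  33  33
  30] [3 3 3 3 3 3 0 0
[... 1368 characters left out ...]
145 153 152 153 154 154 146 114 102 106
 106] [2 2 3 3 3 3 2 1 1 1 1 1 2 1 1 1 2 2 2]
309 [ 88  79  99 117 116 105 100 124 148 153 153 153 153 155 151 130 106 103
 106] [2 2 3 4 4 4 2 1 0 1 1 2 2 1 1 1 1 1 2]
310 [ 67  76 111 125 123 114 115 137 151 151 153 154 153 151 147 126 101  97
 101] [1 2 3 5 4 4 3 1 1 1 1 2 2 2 1 1 1 1 1]
311 [ 60  76 111 124 122 113 117 140 149 139 146 150 147 133 124 106  93  93
  95] [2 2 4 4 4 4 2 1 1 1 0 1 2 1 1 0 1 1 1]
312 [ 60  72 103 117 116 110 110 128 139 120 123 128 123 106  98  93  91  92
  92] [2 2 3 4 4 3 2 1 1 1 0 0 1 1 0 0 0 1 1]
313 [ 75  80 107 116 116 111 106 108 117 102  98  99  97  92  90  91  91  91
  92] [2 2 2 3 3 3 3 1 1 0 0 0 0 0 0 0 0 0 0]
```

```bash
python3 - <<'E'
from h import *; from pose import *
v,u=np.mgrid[0:480,0:640]
def cloud(n,d):
    c=vision.camera_info(n);K,R,t=[np.array(c[k]) for k in("mtx","R","t")]
    return (np.stack([(u-K[0,2])/K[0,0]*d,(v-K[1,2])/K[1,1]*d,d],-1)-t)@R
def loc(P):
    c,s=np.cos(PSI),np.sin(PSI);d=P[...,:2]-T0
    return np.stack([c*d[...,0]+s*d[...,1],-s*d[...,0]+c*d[...,1],P[...,2]],-1)*1e3
ds=np.stack([vision.grab_frame("top")[1] for _ in range(6)]);D=np.median(ds,0);L=loc(cloud("top",D));np.save("Lt.npy",L)
print("noise",ds[:,290,335].std())
np.set_printoptions(linewidth=200,suppress=True)
print("top z grid rows 238-262 step2, cols 300-326 step2");print(L[238:264:2,300:330:2,2].round(0))
print("bar: per y-bin (|x|<5, z>50)")
for y in range(-70,75,10):
    m=(abs(L[...,0])<4)&(abs(L[...,1]-y)<5)&(L[...,2]>50);q=L[m]
    if len(q)>3:print(y,len(q),np.median(q[:,2]).round(1),np.percentile(q[:,2],90).round(1))
m=(abs(L[...,2]-20)<6)&(abs(L[...,0])<40)&(abs(L[...,0])>26)&(L[...,1]<50)&(L[...,1]>-110)
q=L[m];print("deck fit",np.linalg.lstsq(np.c_[q[:,1],np.ones(len(q))],q[:,2],rcond=None)[0],len(q))
L0=loc(np.load("topP.npy"));print("scale top z grid (top0)");print(L0[241:256:1,282:298,2].round(0))
S=loc(cloud("side",np.load("sided.npy")));print("side knob z");print(S[304:316,282:294,2].round(0));print(S[304:316:3,282:294,0].round(0))
m=(abs(S[...,2]-20)<6)&(S[...,1]>40)&(S[...,1]<85)&(abs(S[...,0])<30);print("side deck z",np.median(S[m][:,2]),m.sum())
E
```

```text
noise 0.0020083745
top z grid rows 238-262 step2, cols 300-326 step2
[[216. 205. 107.  95.  82.  20.  18.  21.  20.  20.  20.  20.  21.  20.  21.]
 [213.  82.  87.  92.  96.  96.  20.  19.  23.  20.  20.  19.  20.  19.  20.]
 [207.  20.  86.  95.  95.  96.  97.  94.  89.  18.  19.  21.  19.  20.  20.]
 [203.  21.  91.  95.  97.  97.  97.  95.  91.  19.  19.  20.  21.  20.  22.]
 [ 18.  19.  91.  96.  97.  97.  96.  94.  87.  19.  20.  18.  20.  20.  20.]
 [ 84.  87.  92.  95.  98.  98.  95.  92.  93.  92.  91.  91.  21.  21.  19.]
 [139.  20.  92.  96.  97.  97.  96.  92.  92.  91.  92.  93.  92.  91.  92.]
 [137.  20.  92.  96.  97.  97.  94.  91.  90.  91.  93.  92.  92.  92.  93.]
 [120.  88.  96.  96.  97.  97.  95.  89.  20.  20.  81.  86.  89.  90.  91.]
 [119. 103.  94.  96.  98.  95.  94.  90.  20.  20.  19.  19.  19.  24.  29.]
 [117. 101.  88.  76.  80.  84.  86.  85.  20.  21.  19.  19.  20.  22.  27.]
 [115.  84.  79.  20.  20.  20.  22.  19.  19.  18.  20.  20.  19.  24.  30.]
 [ 94.  83.  19.  20.  19.  20.  22.  19.  21.  20.  19.  18.  19.  23.  28.]]
bar: per y-bin (
[... 1823 characters left out ...]
19.]
 [74. 76. 74. 73. 73. 73. 72. 75. 68. 19. 20. 18.]
 [76. 75. 73. 72. 73. 76. 73. 75. 74. 17. 20. 17.]
 [72. 73. 74. 71. 72. 71. 75. 73. 69. 18. 19. 18.]
 [72. 72. 72. 71. 68. 70. 71. 70. 68. 19. 21. 19.]
 [69. 70. 70. 68. 62. 68. 69. 68. 53. 21. 17. 19.]
 [19. 68. 66. 60. 60. 57. 56. 54. 51. 19. 21. 20.]
 [18. 60. 60. 58. 57. 56. 52. 51. 48. 20. 18. 20.]
 [19. 57. 57. 55. 54. 52. 50. 46. 46. 19. 18. 18.]]
[[ -0.  -1.  -2.  -2.  -1.  -3.  -2.  -2.  -2.  -0.  32.  32.]
 [  0.  -1.  -3.  -2.  -2.  -4.  -4.  -6.  -5.  -6.  27.  26.]
 [ -0.  -3.  -4.  -4.  -6.  -6. -10. -10.  -9.  24.  22.  22.]
 [ 31.  -4.  -4.  -2.  -3.  -2.  -3.  -2.  -2.  18.  16.  15.]]
side deck z 19.23511696233411 492
```

```bash
python3 - <<'E'
from h import *; from pose import *
v,u=np.mgrid[0:480,0:640]
def cloud(n,d):
    c=vision.camera_info(n);K,R,t=[np.array(c[k]) for k in("mtx","R","t")]
    return (np.stack([(u-K[0,2])/K[0,0]*d,(v-K[1,2])/K[1,1]*d,d],-1)-t)@R
def loc(P):
    c,s=np.cos(PSI),np.sin(PSI);d=P[...,:2]-T0
    return np.stack([c*d[...,0]+s*d[...,1],-s*d[...,0]+c*d[...,1],P[...,2]],-1)*1e3
np.set_printoptions(linewidth=200,suppress=True)
L=loc(np.load("topP.npy"))
print("top end px");print(L[245:251,291:297].round(0).tolist())
D=np.median(np.stack([vision.grab_frame("side")[1] for _ in range(12)]),0);S=loc(cloud("side",D))
for k,n in enumerate("xyz"):print(n);print(S[299:316,281:293,k].round(0 if k<2 else 1))
E
```

```text
top end px
[[[-1.0, 96.0, 105.0], [-0.0, 94.0, 104.0], [-0.0, 92.0, 106.0], [14.0, 96.0, 19.0], [14.0, 94.0, 19.0], [15.0, 92.0, 19.0]], [[-1.0, 96.0, 95.0], [-1.0, 94.0, 97.0], [-1.0, 92.0, 99.0], [3.0, 92.0, 75.0], [11.0, 93.0, 27.0], [11.0, 91.0, 26.0]], [[-1.0, 97.0, 82.0], [-1.0, 95.0, 83.0], [-1.0, 93.0, 86.0], [1.0, 91.0, 74.0], [8.0, 92.0, 31.0], [9.0, 91.0, 27.0]], [[-2.0, 97.0, 73.0], [-2.0, 95.0, 74.0], [-1.0, 93.0, 74.0], [-1.0, 91.0, 74.0], [0.0, 89.0, 70.0], [6.0, 90.0, 31.0]], [[-4.0, 97.0, 77.0], [-4.0, 95.0, 75.0], [-4.0, 93.0, 77.0], [-2.0, 91.0, 69.0], [5.0, 92.0, 27.0], [5.0, 90.0, 27.0]], [[-1.0, 99.0, 43.0], [-5.0, 95.0, 69.0], [-4.0, 93.0, 67.0], [-1.0, 92.0, 50.0], [2.0, 91.0, 31.0], [3.0, 90.0, 26.0]]]
x
[[ 70.  -0.  -1.  -1.  -2.  -1.  -2.  -2.  -2.  57.  44.  43.]
 [ 68.   0.  -1.  -1.  -2.  -2.  -2.  -2.  -1.  44.  42.  40.]
 [ 67.  -0.  -1.  -2.  -2.  -2.  -1.  -1.  -2.  41.  39.  38.]
 [ 63.  -0.  -1.  -2.  -2.  -2.  -1.  -2.  -1.  40.  38.  36.]
 [ 62.  -0.  -1.  -2.  -2.  -1.  -2.  -2.  -2.  37.  36.  35.]
 [ 61.   0.  -2.  -1.  -2.  -2.  -2.  -2.  -2.
[... 2158 characters left out ...]
 19.8]
 [ 2.3 82.5 83.9 81.5 80.1 78.3 75.8 74.1 73.6 73.6 73.7 18.8]
 [ 2.2 80.3 80.9 80.1 77.7 75.7 74.  73.6 72.9 72.9 71.2 18.5]
 [18.5 77.4 78.7 76.8 75.4 73.5 73.9 74.  72.3 70.4 68.8 19.4]
 [73.7 74.6 76.2 74.7 73.2 74.6 74.1 73.2 73.9 68.6 19.6 19.9]
 [73.2 73.1 73.8 74.2 73.5 72.7 73.5 73.4 73.9 73.3 19.1 19.2]
 [72.3 72.9 74.  73.7 72.3 72.2 73.4 73.9 72.6 70.9 19.3 18.8]
 [68.9 70.8 72.2 72.4 70.2 70.9 71.6 71.8 70.1 68.5 19.7 20. ]
 [65.7 68.8 70.5 69.6 68.1 61.3 70.2 69.7 68.  53.  18.6 19. ]
 [19.5 19.5 67.9 66.8 60.4 58.7 56.4 54.8 53.  50.6 19.3 19.7]
 [18.8 19.4 60.7 59.4 57.7 56.6 54.2 52.  49.8 48.8 19.4 18.1]
 [19.3 19.4 58.2 57.  55.2 53.2 51.5 49.7 47.3 46.5 18.7 18.6]]
```

```bash
cat >> h.py <<'E'
from pose import *
_v,_u=np.mgrid[0:480,0:640]
def local(n,d):
    c=vision.camera_info(n);K,R,t=[np.array(c[k]) for k in("mtx","R","t")]
    P=(np.stack([(_u-K[0,2])/K[0,0]*d,(_v-K[1,2])/K[1,1]*d,d],-1)-t)@R
    c,s=np.cos(PSI),np.sin(PSI);d=P[...,:2]-T0
    return np.stack([c*d[...,0]+s*d[...,1],-s*d[...,0]+c*d[...,1],P[...,2]],-1)*1e3
def barrel_z(L,z0):
    m=(abs(L[...,0])<15)&(abs(L[...,1]-60)<16)&(abs(L[...,2]-z0-9)<7);q=L[m]
    f=lambda v:v[0]+np.sqrt(np.maximum(169-(q[:,1]-v[1])**2,1))-q[:,2]
    r=least_squares(f,[z0,60],loss="soft_l1");a=np.arcsin((r.x[0]-83)/145)
    return r.x.round(2),len(q),round(65+170*np.sin(a)+18*np.cos(a),2)
def meas(z0,k=6):
    return barrel_z(local("top",np.median(np.stack([vision.grab_frame("top")[1] for _ in range(k)]),0)),z0)
E
python3 - <<'E'
from h import *
from needle import needle
print("before",barrel_z(np.load("Lt.npy"),84))
for z in(.033,.0295):
    s=get_state();t=s["tcp_pos"].copy()
    x=grasp_tcp(1.63); x[2]=x[2]+(z-.0378); ctrl.movel(x,max_speed=.05);ctrl.pause(.15);s=get_state()
    z0=84.3-(.0378-z)*1e3
    a=avg("side",2);t=avg("top",1)
    print(round(s["time"],2),s["contact_force"].round(2),round(s["width"],4),s["tcp_pos"].round(4),meas(z0),"needle",needle(a,(374,277),(14,19),-25)[1],needle(t)[1])
E
```

```text
before (array([84.18, 60.07]), 205, np.float64(84.39))
18.72 [0.41 8.4  9.66] 0.0323 [0.4304 0.3636 0.0333] (array([80.32, 60.59]), 207, np.float64(79.85)) needle 3.0000000000000004 14.0
19.57 [0.74 7.98 8.9 ] 0.032 [0.4305 0.3639 0.0299] (array([77.73, 60.88]), 204, np.float64(76.81)) needle 31.0 35.0
```

```bash
python3 - <<'E'
from h import *
from needle import needle
s=get_state();base=grasp_tcp(1.63);zc=.0295;pz=76.81
for i in range(4):
    need=(pz-71.4)*145/170/1e3
    if need<.0003: break
    st=min(need,.0028) ; zc-=st
    x=base.copy();x[2]+=zc-.0378;ctrl.movel(x,max_speed=.04);ctrl.pause(.15);s=get_state()
    r=meas(77.7-(.0295-zc)*1e3,10);pz=r[2]
    print(round(s["time"],2),s["contact_force"].round(2),round(s["width"],4),s["tcp_pos"].round(4),r)
ctrl.pause(.5);s=get_state()
a=avg("side",4);t=avg("top",3)
print("hold",round(s["time"],2),meas(r[0][0],10),"needle",needle(a,(374,277),(14,19),-25),needle(t))
E
```

```text
20.42 [ 0.02  9.18 10.74] 0.0321 [0.4305 0.3642 0.0273] (array([75.26, 60.92]), 197, np.float64(73.9))
21.32 [ 0.28  9.14 11.8 ] 0.0323 [0.4305 0.3643 0.0254] (array([73.49, 61.04]), 197, np.float64(71.81))
22.22 [ 0.71  8.93 15.35] 0.0325 [0.4306 0.3643 0.0253] (array([73.38, 61.11]), 199, np.float64(71.68))
hold 23.22 (array([73.31, 61.09]), 196, np.float64(71.6)) needle (np.float32(132.00914), np.float64(62.0), np.float64(-1.0), np.float64(1.0)) (np.float32(148.39014), np.float64(78.0), np.float64(-1.0), np.float64(-0.5))
```

```bash
python3 - <<'E'
from h import *
from needle import needle
base=grasp_tcp(1.63);x=base.copy();zc=.02435;x[2]+=zc-.0378
ctrl.movel(x,max_speed=.03);ctrl.pause(.3);s=get_state()
print(round(s["time"],2),s["contact_force"].round(2),s["tcp_pos"].round(4),meas(73.2,12));ctrl.pause(.5)
print(needle(avg("side",2),(374,277),(14,19),-25)[1],needle(avg("top",2))[1],get_state()["contact_force"].round(2))
E
```

```text
24.62 [ 1.2   9.7  13.85] [0.4305 0.3643 0.0253] (array([73.41, 61.07]), 195, np.float64(71.71))
62.0 78.0 [ 0.1   8.66 13.88]
```

```bash
python3 - <<'E'
from h import *
base=grasp_tcp(1.63);x=base.copy();zc=.0236;x[2]+=zc-.0378
ctrl.movel(x,max_speed=.03);ctrl.pause(.5);s=get_state()
print(round(s["time"],2),s["contact_force"].round(2),s["tcp_pos"].round(4),s["tcp_pos"]-x,meas(73.2,12))
print(get_state()["wrist_torque"])
E
```

```text
26.67 [-0.82  8.28 13.52] [0.4306 0.3644 0.0247] [0.00041158 0.00281759 0.00156627] (array([73.06, 61.07]), 197, np.float64(71.31))
[ 0.86032311 -0.02071146 -0.22474877]
```

```bash
python3 - <<'E'
from h import *
s=get_state();p0=1.569;off=s["tcp_pos"]-barrel(p0)
for p in(1.5,1.43,1.36):
    ctrl.movel(barrel(p)+off,max_speed=.08)
ctrl.pause(.1);s=get_state();print(round(s["time"],2),s["contact_force"].round(2),meas(barrel(1.36)[2]*1e3,4))
ctrl.ungrasp();r=meas(barrel(1.36)[2]*1e3,6);print(r)
p=1.5-np.arcsin((r[0][0]-83)/145);print("p",p,"model y",-85+145*np.cos(1.5-p)-18*np.sin(1.5-p))
x=grasp_tcp(p,depth=.0187+.007,dx=-1.5,dy=0)
ctrl.movel(x,max_speed=.1);ctrl.close_gripper(force=40)
s=get_state();print(round(s["time"],2),s["contact_force"].round(2),s["width"],(s["tcp_pos"]-x).round(4),meas(r[0][0],4))
E
```

```text
28.22 [ 0.    5.72 -0.63] (array([99.73, 57.12]), 187, np.float64(102.5))
(array([99.69, 56.97]), 189, np.float64(102.45))
p 1.3846408605163003 model y 56.96439690772411
30.18 [ 0.61  0.61 -2.1 ] 0.03225807255063521 [ 0.0003  0.0002 -0.0002] (array([99.24, 57.19]), 153, np.float64(101.93))
```

```bash
python3 - <<'E'
from h import *
for p in np.linspace(1.385,-.04,10)[1:]:
    x=grasp_tcp(p,depth=.0187+.007,dx=-1.5,dy=0)
    ctrl.movel(x,max_speed=.13);s=get_state();print(round(p,2),round(s["time"],2),s["contact_force"].round(1),round(s["width"],4),(s["tcp_pos"]-x).round(4))
    if np.linalg.norm(s["contact_force"])>30:break
L=local("side",np.median(np.stack([vision.grab_frame("side")[1] for _ in range(3)]),0))
m=(abs(L[...,0])<7)&(abs(L[...,1]+70)<50)&(L[...,2]>100)&(L[...,2]<185);q=L[m]
for z in range(100,185,10):
    k=q[abs(q[:,2]-z)<5]
    if len(k)>2:print(z,len(k),np.median(k[:,1]).round(1))
E
```

```text
1.23 30.71 [ 0.7 -4.  -3.3] 0.0325 [-0.0001 -0.0017  0.0004]
1.07 31.03 [ 0.8 -6.3 -5.2] 0.0325 [-0.0004 -0.0028  0.0002]
0.91 31.36 [ 0.5 -7.6 -8.2] 0.0319 [-0.0005 -0.0033  0.0001]
0.75 31.68 [-0.2 -7.2 -9.5] 0.0321 [-0.0007 -0.0034  0.    ]
0.59 32.01 [  0.1  -6.4 -10.7] 0.0316 [-0.0008 -0.0031  0.    ]
0.44 32.33 [ -0.6  -5.1 -11.6] 0.0309 [-0.0007 -0.0023  0.0002]
0.28 32.66 [-1.9 -2.9 -8.8] 0.0314 [-0.0005 -0.0002  0.0004]
0.12 32.98 [-4.3  1.6  4.8] 0.0313 [-0.0003  0.0013  0.0009]
-0.04 33.31 [-5.4 -0.  12. ] 0.0313 [-0.0004  0.0011  0.0014]
100 8 -90.7
110 19 -90.0
120 19 -88.4
130 12 -88.2
140 16 -74.3
150 27 -72.5
160 45 -74.7
170 20 -79.7
180 19 -78.0
```

```bash
python3 - <<'E'
from h import *
ctrl.ungrasp();ctrl.movel(grasp_tcp(-.04,back=.10,depth=.0257,dx=-1.5,dy=0),max_speed=.2)
print(round(get_state()["time"],2))
for n in("top","side"):
    L=local(n,np.median(np.stack([vision.grab_frame(n)[1] for _ in range(4)]),0))
    m=(abs(L[...,0])<16)&(abs(L[...,1]+80)<50)&(L[...,2]>195)&(L[...,2]<228);q=L[m]
    print(n,len(q),q.mean(0).round(1) if len(q) else "",np.percentile(q,[5,50,95],axis=0).round(1).tolist() if len(q) else "")
    if n=="top":print("gripper?",L[250,370:400,2].round(0))
for p in(-.05,0,.1):
    a=1.5-p;print(p,-85+145*np.cos(a)-18*np.sin(a),65+145*np.sin(a)+18*np.cos(a),proj("top",barrel(p)),proj("side",barrel(p)))
b=[np.round(r["point"],1).tolist() for n in("top","side") for r in models.recognise(n,"barrel")[:1]];print(b)
E
```

```text
34.68
top 6 [  6.1 -78.4 216.9] [[1.7, -94.7, 202.3], [4.5, -84.4, 221.3], [12.8, -47.7, 221.9]]
gripper? [ 20.  18. 387. 387. 388. 415. 417. 418. 418. 419. 419. 420. 421. 420.
 421. 421. 423. 423. 422. 422. 420. 415. 386. 388. 398. 399. 398. 399.
 396.   1.]
side 217 [ -1.2 -71.4 216.1] [[-14.4, -81.6, 203.7], [-1.9, -69.4, 218.1], [12.4, -66.3, 223.0]]
-0.05 -99.98085772396001 210.34295270791242 [400.60116564 251.50073979] [359.88567227 193.80580082]
0 -92.69801551705606 210.91004268760656 [396.45419035 250.80549412] [357.47021109 195.16005528]
0.1 -78.09285941925734 210.94961942053106 [388.02159266 249.5105664 ] [352.51145831 198.43833491]
[[356.8, 222.6]]
```

```bash
cat >> h.py <<'E'
def raised(k=4):
    L=local("side",np.median(np.stack([vision.grab_frame("side")[1] for _ in range(k)]),0))
    q=L[(abs(L[...,0])<16)&(abs(L[...,1]+80)<35)&(L[...,2]>204)&(L[...,2]<228)]
    r=least_squares(lambda v:np.hypot(q[:,1]-v[0],q[:,2]-v[1])-13,[-85,210],loss="soft_l1")
    ps=np.linspace(-.1,.4,501);return r.x.round(1),ps[np.argmin(abs(-85+145*np.cos(1.5-ps)-18*np.sin(1.5-ps)-r.x[0]))].round(3),len(q)
E
python3 - <<'E'
from h import *
print(raised())
ctrl.close_gripper(force=40)
q,z=qt()
ctrl.movel(tw(0,-38,235),max_speed=.2);ctrl.movel(tw(0,-38,203),max_speed=.2)
s=get_state();f0=s["contact_force"];print(round(s["time"],2),f0.round(2))
for y in range(-44,-82,-4):
    ctrl.movel(tw(0,y,203),max_speed=.08);s=get_state();print(y,round(s["time"],2),s["contact_force"].round(1),s["tcp_pos"].round(4))
    if s["contact_force"][1]>14:break
print(raised())
E
```

```text
(array([-79.5, 210.1]), np.float64(0.091), 204)
36.92 [0.29 0.47 0.72]
-44 37.17 [0.  0.1 0.4] [0.4151 0.2554 0.2041]
-48 37.42 [ 0.5  0.1 -0.2] [0.4142 0.2515 0.2033]
-52 37.67 [-0.5  0.6 -0. ] [0.4135 0.2475 0.203 ]
-56 37.92 [-0.3 -0.5  0.7] [0.4129 0.2436 0.203 ]
-60 38.17 [0.4 1.  0.1] [0.4123 0.2396 0.203 ]
-64 38.42 [0.9 0.3 0.1] [0.4116 0.2357 0.203 ]
-68 38.67 [0.1 0.6 0.7] [0.411  0.2317 0.203 ]
-72 38.92 [ 0.1 -0.6  0.6] [0.4104 0.2277 0.203 ]
-76 39.17 [ 0.7  1.2 -0.3] [0.4098 0.2238 0.203 ]
-80 39.42 [ 0.9 -0.3  0.8] [0.4092 0.2199 0.203 ]
(array([-79.5, 210. ]), np.float64(0.09), 184)
```

```bash
python3 - <<'E'
from h import *
np.set_printoptions(linewidth=220,suppress=True)
im,d=vision.grab_frame("side");L=local("side",d)
s=get_state();print(s["tcp_pos"],s["width"],proj("side",s["tcp_pos"]))
r=(slice(180,226,3),slice(336,372,2))
for k in(0,1,2):print("xyz"[k]);print(L[r][...,k].round(0).astype(int))
print("gray");print(im[r].mean(2).astype(int))
E
```

```text
[0.40917305 0.22025671 0.20299734] -0.00026487313097480354 [352.86035633 201.75604671]
x
[[275 272 266  12   4   0  -6  -6 -11 -15 -12 -29 228 222 221 215 210 206]
 [267 262 260  12   4   0  -5  -5  -9 -13 -12 -13 218 215 212 205 202 198]
 [259 251 249 241   5   2  -2  -6 -10 -13 -12 -14 212 207 204 197 194 186]
 [250 242 236 235   8   2  -4  -6  -9 -14 -11 206 199 194 193 190 185 181]
 [238 236 229 228 222  12  -1  -6  -6  -4   1 194 194 188 185 179 177 175]
 [229 226 222 216  13  10   4   1  -2  -5  -8 -11 -14 -13 174 171 167 164]
 [220 215 214 210  10   6   2  -2  -5  -8 -10 -16 -19 -19 -18 124 116 113]
 [198 193 186 181   9   5   0  -3  -7  -9 -14 -18 -18 -19 -18 143 141 137]
 [203 196 194 191 186 185   3  -2  -8 -13 -17 -19 -19 -20 141 136 133 132]
 [195 192 186 182 180 175 171   3  -3 -13 -17 -18 -19 137 134 128 128 124]
 [185 180 179 173 169 168 165   4  -2  -5  -8  -6 131 129 124 121 114 113]
 [175 174 169 166 164 159 157 153  -2  -7  -8  -7 124 123 117 114 110 107]
 [169 166 163 157 155 151 148 143   0  -5  -8  -8 118 112 111 106 104  99]
 [162 158 153 152 147 143 140 137   
[... 3389 characters left out ...]
 31  25  36 109 127 124]
 [116 122 126 120  35  27  27  28  27  28  30  27  49  92  52  90  93  89]
 [ 83  84  88  91  84  72  46  31  28  29  31  30  99 100  80 100  99  97]
 [ 86  86  87  85  85  86  85  82  74  59  36  31  38  77 100 101  99  96]
 [ 85  85  88  88  86  84  82  82  90  98  91  86  95 100 101 100  96  94]
 [ 87  86  86  88  89  88  87  83  89  95  93  90  94 100  97  96  92  93]
 [ 85  87  86  87  89  88  86  87  90  95  93  90  97 100  98  98  96  94]
 [ 84  85  84  85  86  86  86  87  88  96  94  92 103  99  98  97  97  95]
 [ 86  85  87  87  90 102 108 111  98  94  95  92  78  92  96  96  98  95]
 [ 85  86  86  85  92 106 113 117 123 119 101  92  97  96  96  96  97  96]]
```

```bash
python3 - <<'E'
from h import *
ctrl.movel(tw(0,-48,203),max_speed=.3);ctrl.movel(tw(0,-48,180),max_speed=.2)
for y in(-60,-68,-74,-80,-86,-92,-98):
    ctrl.movel(tw(0,y,180),max_speed=.1);s=get_state();print(y,round(s["time"],2),s["contact_force"].round(1),(s["tcp_pos"]-tw(0,y,180)).round(4))
    if s["contact_force"][1]>13 and y<-75:break
print(raised(2))
E
```

```text
-60 40.47 [-0.2  0.1 -0.2] [ 0.0003 -0.0006  0.0007]
-68 40.72 [ 1.  -0.6  0.3] [ 0.0001 -0.0001  0.0004]
-74 40.97 [-0.2  0.4  0.2] [-0.     -0.0003  0.0001]
-80 41.22 [ 0.4 -0.5  0.4] [-0.0001 -0.0006 -0.    ]
-86 41.47 [ 0.2 -0.2  0.5] [-0.0001 -0.0007 -0.0001]
-92 41.72 [ 1.4 12.2 -1.9] [0.0008 0.0048 0.0003]
-98 41.97 [ 3.3 25.5 -3.1] [0.0018 0.0105 0.001 ]Traceback (most recent call last):
  File "<stdin>", line 6, in <module>
  File "h.py", line 31, in raised
    L=local("side",np.median(np.stack([vision.grab_frame("side")[1] for _ in range(k)]),0))
                                       ~~~~~~~~~~~~~~~~~^^^^^^^^
ValueError: 200 camera calls are used up
```

```bash
python3 - <<'E'
from h import *
P=np.load("topP.npy").reshape(-1,3);P=P[(P[:,2]<.9)]
for z0,z1 in((.06,.12),(.12,.2),(.2,.26)):
    q=P[(P[:,2]>z0)&(P[:,2]<z1)&(P[:,0]>.44)&(P[:,0]<.64)&(P[:,1]>.24)&(P[:,1]<.5)]
    if len(q):
        i=np.hypot(q[:,0]-.4926,q[:,1]-.288);print(z0,len(q),q.min(0).round(3),"nearest",[q[k].round(3).tolist() for k in i.argsort()[:4:1]],i.min().round(3))
c=tw(72,0,0);print(c)
for z in(.031,.25):
  for k in(0,1):
    j=ctrl.ik(tw(72,0,z*1e3),quat(PSI+np.pi/2+k*np.pi));print(z,k,None if j is None else j.round(2))
for X in((.559,.170,.3),(.559,.170,.06)):
  for k in(0,1):
    j=ctrl.ik(X,quat(PSI+np.pi/2+k*np.pi));print(X,k,None if j is None else j.round(2))
s=get_state();print(s["time"],s["qpos"].round(2))
E
```

```text
0.06 1307 [0.44  0.277 0.061] nearest [[0.491, 0.28, 0.072], [0.486, 0.282, 0.073], [0.495, 0.279, 0.071], [0.489, 0.28, 0.071]] 0.009
0.12 1297 [0.519 0.341 0.12 ] nearest [[0.52, 0.347, 0.141], [0.521, 0.347, 0.124], [0.521, 0.347, 0.13], [0.522, 0.347, 0.14]] 0.065
0.2 4659 [0.536 0.342 0.2  ] nearest [[0.547, 0.342, 0.205], [0.547, 0.342, 0.209], [0.548, 0.342, 0.213], [0.548, 0.342, 0.218]] 0.076
[0.49263683 0.28808463 0.        ]
0.031 0 [ 0.11  0.95 -1.28  1.85  1.    1.18 -0.11]
0.031 1 [-0.25  0.65 -0.51  1.85  0.45  0.76 -2.73]
0.25 0 [ 0.13  0.6  -1.22  1.56  0.58  1.39  0.27]
0.25 1 [-0.17  0.43 -0.61  1.56  0.26  1.24 -2.55]
(0.559, 0.17, 0.3) 0 [ 0.33  0.59 -1.22  1.43  0.55  1.5   0.55]
(0.559, 0.17, 0.3) 1 [ 0.06  0.42 -0.63  1.43  0.25  1.37 -2.3 ]
(0.559, 0.17, 0.06) 0 [ 0.35  0.93 -1.32  1.78  0.97  1.24  0.17]
(0.559, 0.17, 0.06) 1 [ 0.    0.63 -0.55  1.79  0.43  0.84 -2.47]
42.0167 [-0.02  0.52 -1.    1.82  0.55  1.32 -1.37]
```

```bash
python3 - <<'E'
from h import *
P=np.load("topP.npy").reshape(-1,3);q=P[(P[:,2]<.9)&(P[:,2]>.08)&(P[:,0]>.46)&(P[:,0]<.63)&(P[:,1]>.05)&(P[:,1]<.27)];print("near bin",len(q),q.max(0).round(3) if len(q) else "")
st=lambda m:print(m,round(get_state()["time"],2),get_state()["contact_force"].round(1),get_state()["tcp_pos"].round(4),round(get_state()["width"],4))
ctrl.movel(tw(0,-50,185),max_speed=.2);ctrl.movel(tw(0,-40,270),max_speed=.25);ctrl.ungrasp();st("free")
Q=quat(PSI+np.pi/2+.3)
ctrl.movep(tw(72,0,170),Q);st("above")
ctrl.movel(tw(72,0,60),max_speed=.2);st("mid")
ctrl.movel(tw(72,0,31),max_speed=.08);st("low")
if abs(get_state()["contact_force"][2])<6:
    ctrl.close_gripper(force=25);st("closed")
E
```

```text
near bin 0 
free 43.68 [ 0.  -0.3  0.5] [0.4153 0.2597 0.27  ] 0.0853
above 45.27 [ 0.2 -0.   0.7] [0.4926 0.2883 0.1702] 0.0856
mid 45.97 [ 0.2 -0.1  1.1] [0.4928 0.2889 0.061 ] 0.0855
low 46.48 [1.  0.1 0.7] [0.4924 0.288  0.0307] 0.0851
closed 47.08 [-0.2 -0.9  0.3] [0.4927 0.2881 0.0311] 0.0245
```

```bash
python3 - <<'E'
from h import *
st=lambda m:print(m,round(get_state()["time"],2),get_state()["contact_force"].round(1),get_state()["tcp_pos"].round(4),round(get_state()["width"],4))
ctrl.movel(tw(72,0,110),max_speed=.2);st("lift")
ctrl.movel([.559,.170,.110],max_speed=.2);st("over")
ctrl.movel([.559,.170,.040],max_speed=.15);ctrl.pause(.15);st("low")
if np.linalg.norm(get_state()["contact_force"])<8:
    ctrl.ungrasp();st("open");ctrl.movel([.559,.170,.18],max_speed=.2);ctrl.close_gripper();st("empty")
E
```

```text
lift 47.62 [ 0.4  0.3 -2. ] [0.4927 0.2874 0.1095] 0.0246
over 48.44 [ 0.3  0.3 -0.5] [0.558  0.1713 0.1097] 0.0244
low 49.21 [ 0.  -0.1  0. ] [0.5595 0.1707 0.0412] 0.0246
open 49.83 [-0.1 -0.9  0.3] [0.559 0.17  0.04 ] 0.0853
empty 51.44 [-0.   0.5  0.3] [0.559 0.17  0.18 ] 0.0001
```

```bash
python3 -c "
from station import ticket;print(ticket.close_job())"
```

```text
the job is handed in; nothing more can be done
None
```

I handed the job in at about 51 s of the 58 s allowed. The spring on the load plate is sound: at the index its needle stood about 60–80° past the limit line. I put the other spring, from the rest disc, into the square bin as the soft one, though it was never pressed itself. I estimate I stopped about 0.5–1 mm above the index. The camera calls ran out before the end, so the lever being fully up and the spring being in the bin are judged only from forces and finger width, not from a picture.

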